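# Set out the kit for the next recording

## Robot

A 6-joint arm with a two-finger parallel gripper is mounted at the origin on a cart in front of the work surface, level with it; the furniture and walls round the work are solid. World frame = base frame: x ahead of the robot, y to its left, z up, the work surface at z = 0. Lengths are in m, angles in rad, forces in N, time in s.
With the tool pointing down it reaches from about 0.375 to 0.9 m from the base axis. Payload 3.1 kg.
Tool frame: the origin (TCP) lies midway between the tips of the shut fingers; the grasp point (between the pads) lies 19 mm behind it (manip.grip_depth is the distance from the TCP to the grasp point, in m); z points along the fingers, y is the line along which they close (so a half turn about z gives the same grasp; the last joint's range is limited). The gripper opens to 85 mm and grips with 20 to 120 N. Pads are 22 mm wide; open, the fingers measure 114 mm over their backs; the gripper's body (76 mm by 85 mm) begins 54 mm behind the grasp point. The pads swing forward as they close: fully open they stand 13 mm farther back than shut.
Start: joints at [-1.448, 0.527, 1.433, -0, 1.181, -0.178], TCP at [0.186, -0.597, 0.231] pointing down, gripper open.
Joint ranges: [-3.08, 3.08], [-0.75, 2.2], [0.22, 2.44], [-1.43, 4.57], [0, 2.65], [-2.85, 2.85]. Speed limits (rad/s): [2.79, 2.79, 3.14, 3.14, 3.14, 3.14].

## Interface

Orientations are given as a unit quaternion [x, y, z, w].
In Python, from station import telemetry, snapshot, manip gives the robot as it stands. The module is installed in compiled form; this text tells all that it offers.
- The arm moves only by the shell command python3 -m crank 'ROWS' [OPENING] [FORCE]. ROWS is text: rows parted by semicolons, each of 6 numbers parted by spaces: the shift along the tool's x, y, z as a fraction of full scale, then the turn, a rotation vector about the tool's x, y, z as a fraction of full scale. A call has exactly 5 rows; each row shifts and turns the commanded pose from where the row before left it, along the tool's axes as they then stand; what a row does not reach is not made up. Full scale, the value 1, is 4 cm for a shift and 90 degrees for a turn. A row lasts 1/10 s, in which the tool goes at most 50 mm and 8.59 degrees, less where a joint would pass 70% of its speed; a pose out of reach is approached as far as the arm can. A call with a number of a shift or a turn outside -1 to 1 is refused whole. A call with a gripper value outside its range is refused whole. OPENING is the opening, from -1 (shut) to 1 (fully open), set as the call begins (- or left out, the last holds). The fingers move at their own pace and stop on an object; FORCE is the grip in N (left out, the last holds). Time passes only in rows, so rows that do not move let the fingers close, or fill a call up. It gives the time, the measured TCP pose, the force, the opening and the grip force at its end, in the units of the state.
- telemetry.sense(): the state, without advancing time (a new reading comes with each control period).
- snapshot(name): name is "scene" or "top" or "wrist"; returns a dict with "image" (400x640x3 uint8, red, green, blue), "depth" (400x640 float32, m along the optical axis (not along the pixel's ray), 0 where there is no reading), "camera_matrix" (3x3 intrinsics, pixels), "rvec" (rotation vector, rad) and "tvec" (3), from world to camera coordinates, as OpenCV has them. Camera axes: x right, y down, z forward; pixel columns grow to the right and rows downward; lengths in m; the calibration is good to about 2 mm. A picture is of the moment at which its call begins.
- manip.sign_off(): hands the job in; it is judged then, once.
The state is a dict: "t": time; "q": joint angles; "qd": joint speeds; "tau": joint torques, N m; "tcp_pos": TCP position; "tool_rot": TCP orientation; "force": force on the tool from outside, world axes, zero at the start; "ft_torque": the same for the moment, N m; "finger_gap": opening from 0.0 (shut) to 1.0 (fully open); "gripper_force": force on a finger pad.
Only numpy, scipy, OpenCV 4.12 (cv2) and the standard library are available. Lean on these libraries where they do the work, as an engineer would, in place of code of your own. Each camera call takes 0.05 s, during which the arm holds its last target. There are 200 camera calls.

## Task

Set out the kit for the next recording, each thing in the place made for it: the culture dish flat in the large round pocket of the blue tray, the objective case upright in the small round pocket of the yellow tray, the capillary box flat in the oblong pocket of the green tray, and the orange-capped tube out of the rack and down through both plates of the aluminium tube stand until its tip stands on the base. Keep the dish and the box right way up, leave the blue- and white-capped tubes in the rack as they are, and let go of everything at the end.

Things in the scene. Friction and masses are not known exactly. Their poses are not given: they have to be found in the camera images.
- dish: Clear round lidded culture dish, 58 mm across and 15 mm high, 18 g, lying flat on the bench. Origin at the centre of its underside, z up. Its lid (the widest part, 58 mm) spans 6 to 15 mm above the underside; the lid is fixed on.
- lens_case: Upright round objective case, white translucent with a black screw cap, 54 mm high; body 32 mm across up to 38 mm, cap 36 mm across above that; 60 g. Origin at the centre of its underside, z up.
- capillary_box: Flat oblong capillary box, whitish with a clear cover, 30 mm (x) by 85 mm (y) by about 17 mm high, 50 g, lying flat. Origin at the centre of its underside, z up, y along its length.
- tube_orange: Sample tube with ORANGE cap, 18 g. 108 mm long, body 16 mm, cap 20 mm across over the top 14 mm. Origin at the conical lower tip, z up to the cap, y along the rack. Stands in a 17 mm hole of the fixed white rack (66 x 150 mm, 78 mm high), tip 4 mm above the bench, 46 mm or more from the other tubes in the same row. Lift it straight up at least 80 mm before moving sideways.
- tube_blue: Sample tube with BLUE cap, stays in the rack. 108 mm long, body 16 mm, cap 20 mm across over the top 14 mm. Origin at the conical lower tip, z up to the cap, y along the rack. Beside the rack stands a fixed micromanipulator, 192 mm high (about x 0.45 to 0.61, y -0.22 to -0.12 m): carry things over it or round its near side.
- tube_white: Sample tube with WHITE cap, stays in the rack. 108 mm long, body 16 mm, cap 20 mm across over the top 14 mm. Origin at the conical lower tip, z up to the cap, y along the rack.
- dish_nest: Square BLUE tray, 96 x 96 mm, with one large round pocket 74 mm across: the dish's place. Fixed; origin at the centre of its underside, z up. 8 mm high; pocket 5 mm deep, its white floor 3 mm above the bench.
- case_nest: Square YELLOW tray, 72 x 72 mm, with one small round pocket 50 mm across: the objective case's place. Fixed; origin at the centre of its underside, z up. 8 mm high; pocket 5 mm deep, its white floor 3 mm above the bench.
- box_nest: Oblong GREEN tray, 64 mm (x) by 118 mm (y), with one oblong pocket 45 mm (x) by 100 mm (y): the capillary box's place, its length along the tray's y (either way round). Fixed; origin at the centre of its underside, z up. 8 mm high; pocket 5 mm deep, its white floor 3 mm above the bench.
- tube_stand: Aluminium one-tube stand, fixed: base 70 x 80 x 6 mm with an orange dot; over it two plates 44 (x) by 76 (y) mm on posts at y = -31 and 31 mm. Both have a 21 mm bore on the z axis: lower plate 30 to 36 mm, upper 64 to 70 mm above the bench; post caps reach 74 mm. Origin: underside centre, z up. A tube fully home stands on the base, tip 6 mm above the bench.
Things that resemble listed ones, but are neither listed nor needed, are in the scene too. Of the things shaped like the dish, the clear one is meant.

How it is judged:
At the end, for the whole second after the job is handed in: Dish, case and box within 12 mm of their tray centres, on the pocket floors (under 5.5 mm), level to 0.08 rad; box along its tray to 0.3 rad; orange tube tip within 6 mm of the stand axis, under 12 mm high, upright to 0.2 rad; all still (0.02 m/s); other tubes moved under 20 mm (horizontal distance between dish and dish_nest below 0.012 m and z of dish in the frame of dish_nest below 0.0055 m and angle between each of dish, lens_case, capillary_box's own z axis and vertical below 0.08 rad and linear speed of each of dish, lens_case, capillary_box, tube_orange below 0.02 m/s and horizontal distance between lens_case and case_nest below 0.012 m and z of lens_case in the frame of case_nest below 0.0055 m and horizontal distance between capillary_box and box_nest below 0.012 m and z of capillary_box in the frame of box_nest below 0.0055 m and horizontal distance between tube_orange and tube_stand below 0.006 m and z of tube_orange in the frame of tube_stand below 0.012 m and angle between tube_orange's own z axis and vertical below 0.2 rad and angle between the y axis of capillary_box and the y axis of box_nest, either way round below 0.3 rad and distance of each of tube_blue, tube_white from where it was at the start of the episode below 0.02 m); the robot touches nothing.
It fails at once if a tube that should stay in the rack is pulled out or knocked away (distance of any of tube_blue, tube_white from where it was at the start of the episode above 0.03 m).
It also fails if it takes over 115 s, if anything falls off the work surface, if the arm or the gripper's body presses on something with over 40 N, if the wrist force passes 120 N, or if a joint passes its speed limit or range.

## Working session

There is one attempt and no reset: what is moved stays moved. The work goes in short steps, Python scripts to look and compute and a shell command to move; the robot and the scene stay as the last step left them, time stands still between calls to the robot, and variables do not carry over. Pictures are saved under pics/ and viewed, at most 14 in all, crops included, and the job is handed in when it is done.

```bash
mkdir -p pics
python3 - <<'E'
from station import telemetry, snapshot, manip
import cv2,numpy as np,pickle
s=telemetry.sense(); print(s['t'],s['tcp_pos'],s['tool_rot'],s['finger_gap'])
for n in ['scene','top']:
    d=snapshot(n); pickle.dump(d,open(n+'.pkl','wb'))
    cv2.imwrite(f'pics/{n}0.png',cv2.resize(d['image'][:,:,::-1],(800,500)))
    R=cv2.Rodrigues(np.array(d['rvec']))[0]; print(n,-R.T@np.ravel(d['tvec']),d['camera_matrix'][0][0])
E
```

```text
0.0 [ 0.1856927  -0.5960165   0.23033014] [ 9.88638975e-01  1.50305648e-01  3.54920442e-05 -1.08983102e-03] 1.0016094237146747
scene [ 0.9113453  -0.36961001  0.83977384] 385.280819874503
top [0.30012812 0.03512967 1.43382029] 510.4297109304168
```

View pics/top0.png

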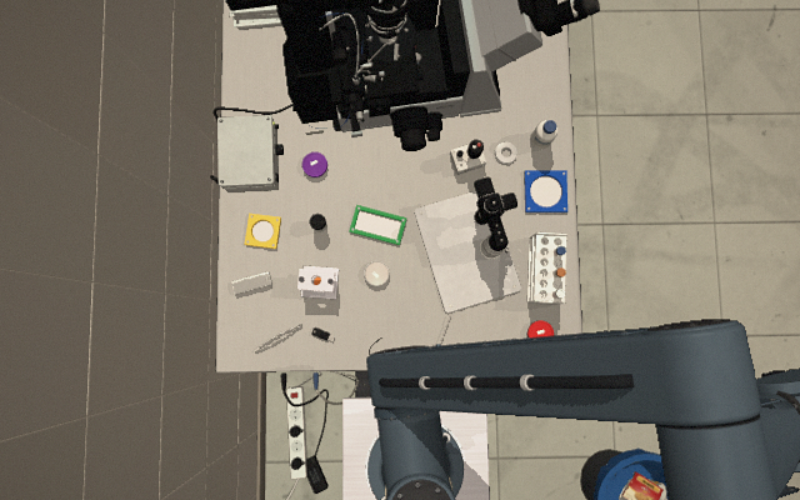

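View pics/scene0.png

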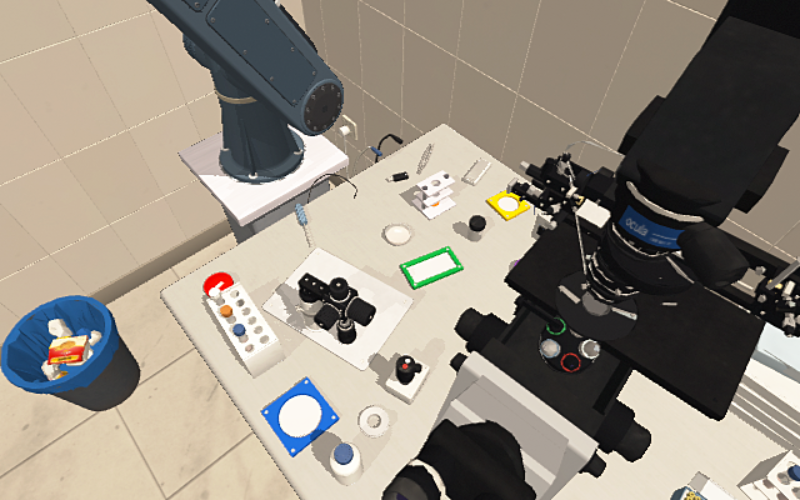

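The top view shows, in 800-wide pixels:
- Dish-shaped things: clear (376,274), purple (315,165), red (540,330). The clear one is meant.
- Case: (318,222), black cap. The bottle at (545,130) has a blue cap and is not it.
- Box: (252,284). The grey controller at (248,152) is far too big.
- Tubes: blue (561,251), orange (561,272), white (~560,293).
- Stand: (318,281), with the orange dot.

I'll confirm these in one enlarged crop.

```bash
cat > h.py <<'E'
import cv2,numpy as np,pickle
from scipy.spatial.transform import Rotation as Ro
def px2w(d,u,v,z):
    "pixel (original 640x400) -> world point on plane z"
    K=np.array(d['camera_matrix']);R=cv2.Rodrigues(np.array(d['rvec']))[0];t=np.ravel(d['tvec'])
    c=-R.T@t; r=R.T@np.linalg.inv(K)@[u,v,1.]; return c+r*(z-c[2])/r[2]
def cloud(d):
    K=np.array(d['camera_matrix']);R=cv2.Rodrigues(np.array(d['rvec']))[0];t=np.ravel(d['tvec'])
    D=d['depth'];v,u=np.indices(D.shape)
    P=np.stack([(u-K[0,2])/K[0,0]*D,(v-K[1,2])/K[1,1]*D,D],-1)
    return (P-t)@R
E
python3 - <<'E'
from h import *
d=pickle.load(open('top.pkl','rb'));im=d['image'][:,:,::-1]
a=cv2.resize(im[160:290,180:330],None,fx=4,fy=4,interpolation=cv2.INTER_CUBIC)
b=cv2.resize(im[180:250,415:460],None,fx=4,fy=4,interpolation=cv2.INTER_CUBIC)
o=np.zeros((520,790,3),np.uint8);o[:,:600]=a;o[:280,605:785]=b;cv2.imwrite('pics/crop1.png',o)
P=cloud(d)
for n,(u,v) in dict(dish=(301,219),case=(254.5,177.5),box=(202,227),stand=(254,225),blue=(449,201),orange=(449,217.5),white=(448,235),bn=(437,153),yn=(210,185),gn=(302,180)).items(): print(n,P[int(v),int(u)].round(3))
hsv=cv2.cvtColor(d['image'],cv2.COLOR_RGB2HSV)
def comp(lo,hi,roi,z):
    m=cv2.inRange(hsv,lo,hi);k=np.zeros_like(m);x0,x1,y0,y1=roi;k[y0:y1,x0:x1]=m[y0:y1,x0:x1]
    pts=np.argwhere(k)[:,::-1].astype(np.float32)
    W=np.array([px2w(d,u,v,z)[:2] for u,v in pts],np.float32)
    r=cv2.minAreaRect(W);print(len(pts),r)
comp((105,120,60),(125,255,255),(410,465,130,175),.008)
comp((22,120,60),(35,255,255),(190,230,165,205),.008)
comp((50,120,60),(80,255,255),(270,335,155,205),.008)
E
```

```text
dish [0.421 0.08  0.016]
case [0.535 0.206 0.054]
box [0.403 0.354 0.018]
stand [0.407 0.212 0.006]
blue [ 0.455 -0.311  0.11 ]
orange [ 0.413 -0.308  0.114]
white [ 0.366 -0.304  0.11 ]
bn [ 0.606 -0.31   0.004]
yn [0.523 0.337 0.002]
gn [0.534 0.077 0.002]
566 ((0.605744481086731, -0.3080224096775055), (0.09548940509557724, 0.09304346889257431), 89.2566146850586)
408 ((0.5240162014961243, 0.3363460898399353), (0.07300713658332825, 0.07260202616453171), 81.5919418334961)
271 ((0.5331042408943176, 0.07656863331794739), (0.11675184965133667, 0.06252352893352509), 74.58438873291016)
```

View pics/crop1.png

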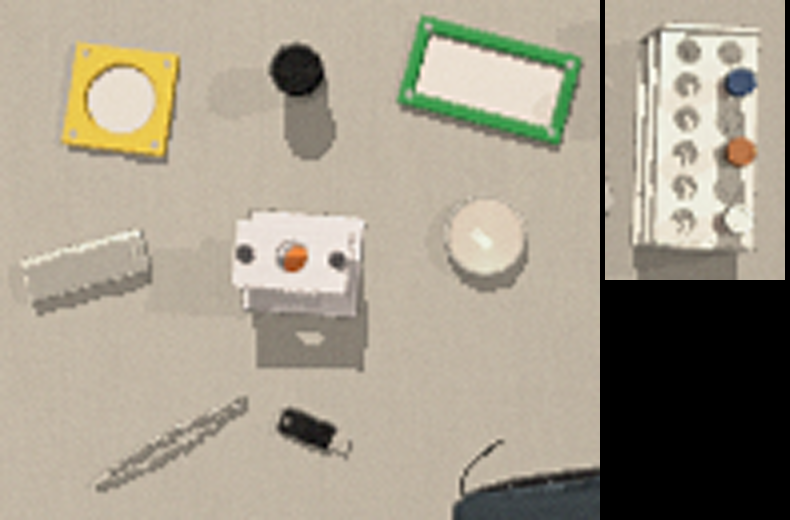

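The crop confirms each one: the clear, untinted dish at (486,237), black-capped case (297,70), whitish clear-covered box (87,268), stand with orange dot under the bore (293,256), and orange cap (740,152) between blue (740,82) and white (738,218). Next I measure their positions.

Run:
```python
from h import *
d=pickle.load(open('top.pkl','rb'));P=cloud(d);hsv=cv2.cvtColor(d['image'],cv2.COLOR_RGB2HSV)
def cl(n,roi,zlo,zhi,mask=None):
    x0,x1,y0,y1=roi; Q=P[y0:y1,x0:x1].reshape(-1,3); k=(Q[:,2]>zlo)&(Q[:,2]<zhi)
    if mask is not None: k&=mask[y0:y1,x0:x1].ravel()>0
    Q=Q[k]; r=cv2.minAreaRect(Q[:,:2].astype(np.float32)); c=cv2.minEnclosingCircle(Q[:,:2].astype(np.float32))
    print(n,len(Q),'mean',Q.mean(0).round(4),'rect',np.round(r[0],4),np.round(r[1],4),round(r[2],1),'circ',np.round(c[0],4),round(c[1],4))
cl('dish',(285,315,203,240),.010,.025)
cl('case',(240,268,165,205),.045,.07)
cl('box',(180,222,210,242),.011,.025)
cl('plate',(235,275,208,245),.06,.09)
cl('blue',(438,460,190,209),.095,.13)
cl('orange',(438,460,209,226),.095,.13)
cl('white',(438,460,226,245),.095,.13)
cl('rack',(415,460,180,250),.07,.09)
for n,uv in dict(postL=(180+244/4,160+254/4),postR=(180+338/4,160+260/4)).items(): print(n,px2w(d,*uv,.074))
for n,uv in dict(c1=(252,212),c2=(365,217),c4=(235,285),c3=(355,295)).items(): print(n,px2w(d,180+uv[0]/4,160+uv[1]/4,.07))
print('dishpx',px2w(d,180+486/4,160+237/4,.015),'casepx',px2w(d,180+297.5/4,160+69.5/4,.054),'orange',px2w(d,415+(740-605)/4,180+152/4,.112))
# scene view checks
d=pickle.load(open('scene.pkl','rb'));P=cloud(d)
cl('S dish',(300,335,172,203),.010,.025)
cl('S case',(370,395,165,200),.045,.07)
cl('S box',(365,400,120,152),.011,.025)
cl('S plate',(325,370,130,180),.06,.08)
cl('S orange',(170,192,238,262),.100,.13)
```

```text
dish 325 mean [0.4238 0.081  0.0152] rect [0.4244 0.0802] [0.0564 0.0559] 0.2 circ [0.4243 0.0807] 0.0291
case 129 mean [0.5357 0.2071 0.0533] rect [0.5352 0.2075] [0.034  0.0328] 44.2 circ [0.5354 0.2073] 0.0177
box 302 mean [0.4063 0.3588 0.016 ] rect [0.4063 0.3584] [0.0302 0.0859] 14.5 circ [0.4079 0.3592] 0.0438
plate 428 mean [0.4062 0.2086 0.0698] rect [0.4063 0.2084] [0.0764 0.0442] 85.0 circ [0.407  0.2088] 0.0429
blue 48 mean [ 0.4579 -0.3086  0.1104] rect [ 0.4575 -0.3098] [0.0194 0.0164] 62.2 circ [ 0.4588 -0.31  ] 0.0103
orange 52 mean [ 0.4122 -0.3062  0.1104] rect [ 0.4124 -0.3073] [0.0187 0.0177] 22.1 circ [ 0.4124 -0.3066] 0.0101
white 49 mean [ 0.3677 -0.303   0.1108] rect [ 0.3682 -0.3037] [0.0171 0.0176] 26.1 circ [ 0.3676 -0.3038] 0.0094
rack 859 mean [ 0.4249 -0.2912  0.0748] rect [ 0.4256 -0.294 ] [0.0665 0.1502] 85.9 circ [ 0.4249 -0.2944] 0.081
postL [0.40671745 0.23817766 0.074     ]
postR [0.40182222 0.17565094 0.074     ]
c1 [0.4351457  0.23354121 0.07      ]
c2 [0.43072351 0.15795906 0.07      ]
c4 [0.38639869 0.24468144 0.07      ]
c3 [0.37857699 0.16477422 0.07      ]
dishpx [0.42081798 0.07875715 0.015     ] casepx [0.53413723 0.20517999 0.054     ] orange [ 0.41041646 -0.30773241  0.112     ]
S dish 292 mean [0.4263 0.0781 0.0152] rect [0.4261 0.0788] [0.0552 0.0582] 48.6 circ [0.4257 0.08  ] 0.0303
S case 134 mean [0.5386 0.2044 0.0529] rect [0.5379 0.2052] [0.0313 0.0365] 72.3 circ [0.5383 0.2064] 0.0186
S box 197 mean [0.4093 0.3552 0.0157] rect [0.4077 0.3568] [0.0301 0.0884] 14.3 circ [0.4102 0.358 ] 0.0449
S plate 330 mean [0.4087 0.2052 0.0701] rect [0.4071 0.2074] [0.0784 0.0471] 84.1 circ [0.4091 0.207 ] 0.0441
S orange 102 mean [ 0.4173 -0.3094  0.1094] rect [ 0.4166 -0.3094] [0.0189 0.0824] 83.4 circ [ 0.4163 -0.3121] 0.0418
```

```bash
python3 -m crank '0 0 0 0 0 0.096;0 0 0 0 0 0.096;0.6 -0.8 0 0 0 0;0.7 -0.9 0 0 0 0;0.7 -0.9 0 0 0 0' 0.2 40
python3 -m crank '0.7 -0.9 0 0 0 0;0.7 -0.9 0 0 0 0;0.7 -0.9 0 0 0 0;0.7 -0.9 0 0 0 0;0 0 0 0 0 0'
```

```text
t: 0.6
tcp_pos: [0.2659, -0.4912, 0.2306]
tool_rot: [1.0, 0.0, -0.0, -0.001]
force: [0.6, 0.6, -0.9]
finger_gap: 0.605
gripper_force: 0.0
t: 1.1
tcp_pos: [0.3793, -0.343, 0.2309]
tool_rot: [1.0, 0.004, -0.0, -0.002]
force: [-0.5, 0.5, 0.2]
finger_gap: 0.603
gripper_force: 0.0
```

```bash
python3 -m crank '0.4 -0.45 0 0 0 0;0.4 -0.43 0 0 0 0;0 0 0.5 0 0 0;0 0 0.5 0 0 0;0 0 0 0 0 0'
python3 - <<'E'
from h import *
from station import snapshot,telemetry
d=snapshot('wrist');cv2.imwrite('pics/w1.png',d['image'][:,:,::-1])
P=cloud(d)
s=telemetry.sense();print(s['tcp_pos'])
R=cv2.Rodrigues(np.array(d['rvec']))[0];print(-R.T@np.ravel(d['tvec']))
hsv=cv2.cvtColor(d['image'],cv2.COLOR_RGB2HSV);m=cv2.inRange(hsv,(5,150,80),(18,255,255))>0
Q=P[m&(P[...,2]>.105)&(P[...,2]<.12)];print(len(Q),Q.mean(0),(Q.min(0)+Q.max(0))/2,np.ptp(Q,axis=0), np.argwhere(m).mean(0))
E
```

```text
t: 1.6
tcp_pos: [0.4078, -0.312, 0.189]
tool_rot: [1.0, 0.001, -0.002, -0.002]
force: [0.5, 0.1, -0.1]
finger_gap: 0.599
gripper_force: 0.0
[ 0.40837953 -0.31281587  0.190223  ]
[ 0.49049335 -0.31320071  0.33151077]
618 [ 0.41521095 -0.30910948  0.11096808] [ 0.41427421 -0.30897953  0.10938834] [0.01884402 0.01641305 0.00823733] [205.38612368 319.11613876]
```

View pics/w1.png

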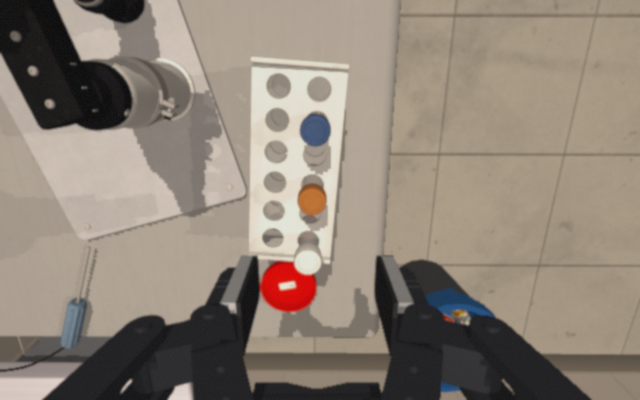

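The wrist view shows the orange cap at (312,200), blue at (315,129) and white at (307,262). The red dish is under the rack's near end, and the fingers straddle the row freely. I descend and grip.

```bash
python3 -m crank '0.125 -0.11 0.5 0 0 0;0 0 0.8 0 0 0;0 0 0.8 0 0 0;0 0 0.5 0 0 0;0 0 0 0 0 0' 
python3 -m crank '0 0 0 0 0 0;0 0 0 0 0 0;0 0 0 0 0 0;0 0 0 0 0 0;0 0 0 0 0 0' -1 40
```

```text
t: 2.15
tcp_pos: [0.4133, -0.3084, 0.0858]
tool_rot: [1.0, 0.001, -0.001, -0.002]
force: [-0.4, 0.6, 0.6]
finger_gap: 0.599
gripper_force: 0.0
t: 2.65
tcp_pos: [0.4149, -0.3092, 0.0885]
tool_rot: [1.0, 0.001, 0.001, 0.001]
force: [-0.7, 2.3, 6.0]
finger_gap: 0.2
gripper_force: 39.2
```

```bash
python3 -m crank '0 0 -0.5 0 0 0;0 0 -0.9 0 0 0;0 0 -1 0 0 0;0 0 -1 0 0 0;0 0 -0.9 0 0 0' && python3 -m crank '-0.2 -0.5 0 0 0 0;0 -0.9 0 0 0 0;0 -0.9 0 0 0 0;0 -0.9 0 0 0 0;0 -0.9 0 0 0 0'
python3 -m crank '0 -0.9 0 0 0 0;0 -0.9 0 0 0 0;0 -0.9 0 0 0 0;0 -0.9 0 0 0 0;0 -0.9 0 0 0 0'
```

```text
t: 3.15
tcp_pos: [0.4142, -0.3089, 0.2615]
tool_rot: [1.0, 0.001, 0.0, 0.001]
force: [0.5, -0.1, 0.9]
finger_gap: 0.203
gripper_force: 39.5
t: 3.65
tcp_pos: [0.4057, -0.1436, 0.2595]
tool_rot: [1.0, 0.001, 0.0, 0.0]
force: [0.4, 0.2, -0.5]
finger_gap: 0.2
gripper_force: 39.6
t: 4.15
tcp_pos: [0.4055, 0.0365, 0.2596]
tool_rot: [1.0, 0.001, 0.001, 0.0]
force: [-0.1, 0.8, -1.1]
finger_gap: 0.205
gripper_force: 39.6
```

```bash
python3 -m crank '0 -0.9 0 0 0 0;0 -0.9 0 0 0 0;0 -0.9 0 0 0 0;0 -0.9 0 0 0 0;0 -0.6 0 0 0 0' >/dev/null; python3 -m crank '0 0 0.5 0 0 0;0 0 0.6 0 0 0;0 0 0.5 0 0 0;0 0 0 0 0 0;0 0 0 0 0 0'
python3 - <<'E'
from h import *
from station import snapshot
o=np.zeros((500,800,3),np.uint8)
d=snapshot('wrist');pickle.dump(d,open('w.pkl','wb'));o[:,:400]=cv2.resize(d['image'][150:400,220:420,::-1],(400,500))
d=snapshot('scene');pickle.dump(d,open('s.pkl','wb'))
o[:,400:]=cv2.resize(d['image'][80:205,300:400,::-1],(400,500),interpolation=cv2.INTER_CUBIC)
cv2.imwrite('pics/t1.png',o)
E
```

```text
t: 5.15
tcp_pos: [0.4055, 0.2032, 0.1955]
tool_rot: [1.0, 0.001, -0.0, 0.0]
force: [-0.4, -1.1, 0.2]
finger_gap: 0.201
gripper_force: 39.6
```

View pics/t1.png

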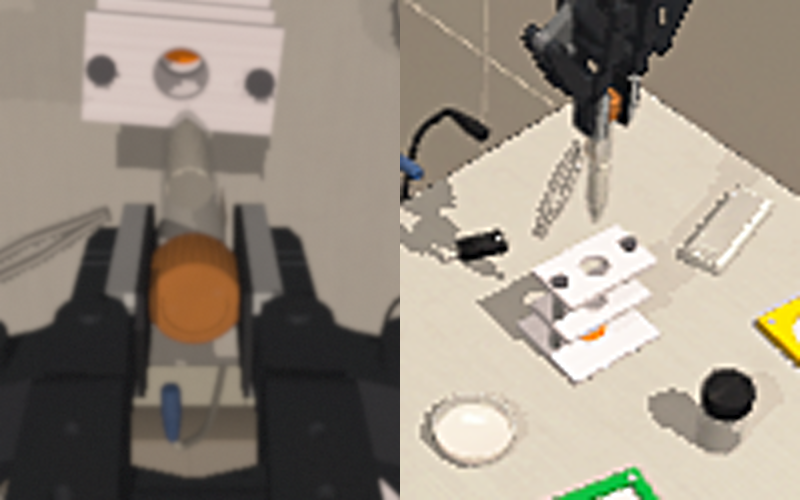

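In the crop, the wrist half shows the bore at (181,73) and the tube tip near (187,120). The scene half shows the bore at (596,265) and the tip at (597,217). I convert these to world positions.

Run:
```python
from h import *
w=pickle.load(open('w.pkl','rb'));s=pickle.load(open('s.pkl','rb'))
print('W bore',px2w(w,310.5,186.5,.07),'postmid',(px2w(w,220+101/2,150+70/2,.074)+px2w(w,220+260/2,150+83/2,.074))/2,'tip',px2w(w,313.5,210,.111))
print('W cap',px2w(w,220+194/2,150+300/2,.219))
print('S bore',px2w(s,349,146.25,.07),'tip',px2w(s,349.25,134.25,.111))
P=cloud(w);Q=P[(P[...,2]>.066)&(P[...,2]<.0725)&(abs(P[...,0]-.406)<.05)&(abs(P[...,1]-.208)<.05)];print(cv2.minAreaRect(Q[:,:2].astype(np.float32)))
```

```text
W bore [0.40794423 0.20724102 0.07      ] postmid [0.40771239 0.20727796 0.074     ] tip [0.40348309 0.20456973 0.111     ]
W cap [0.40607318 0.2023438  0.219     ]
S bore [0.40963683 0.2080671  0.07      ] tip [0.40455023 0.20953902 0.111     ]
((0.40747344493865967, 0.20770159363746643), (0.0761948823928833, 0.04457027092576027), 84.9478759765625)
```

```bash
python3 -m crank '0.075 -0.108 0.3 0 0 0;0 0 0.4 0 0 0;0 0 0.3 0 0 0;0 0 0 0 0 0;0 0 0 0 0 0'; python3 -m crank '0 0 0.2 0 0 0;0 0 0.2 0 0 0;0 0 0.1 0 0 0;0 0 0 0 0 0;0 0 0 0 0 0'
python3 - <<'E'
from h import *
from station import snapshot
o=np.zeros((500,800,3),np.uint8)
d=snapshot('wrist');o[:,:400]=cv2.resize(d['image'][150:400,220:420,::-1],(400,500))
d=snapshot('scene');o[:,400:]=cv2.resize(d['image'][100:200,310:390,::-1],(400,500),interpolation=cv2.INTER_CUBIC)
cv2.imwrite('pics/t2.png',o)
E
```

```text
t: 5.75
tcp_pos: [0.4086, 0.2077, 0.1553]
tool_rot: [1.0, 0.001, 0.0, -0.0]
force: [0.5, 0.3, -0.3]
finger_gap: 0.205
gripper_force: 39.6
t: 6.25
tcp_pos: [0.4084, 0.2076, 0.1352]
tool_rot: [1.0, 0.001, -0.0, 0.0]
force: [0.1, 0.4, 0.5]
finger_gap: 0.203
gripper_force: 39.6
```

View pics/t2.png

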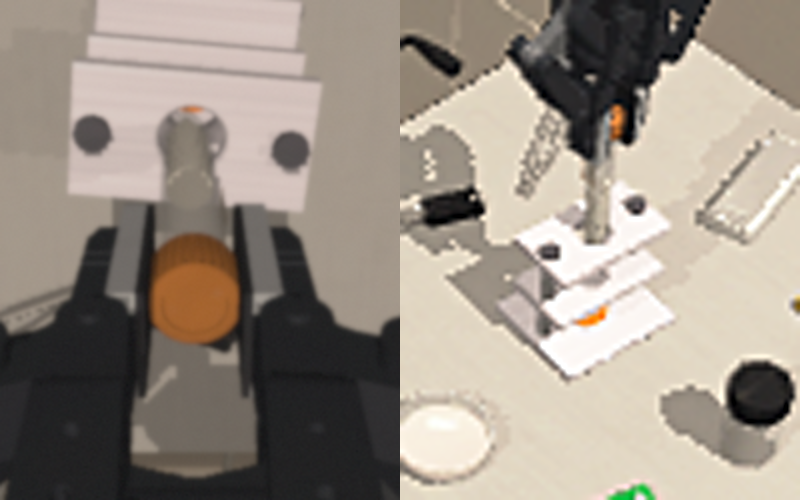

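The tip has entered the upper bore (189,130) without contact force. I carry on down.

```bash
python3 -m crank '0 0 0.15 0 0 0;0 0 0.15 0 0 0;0 0 0.15 0 0 0;0 0 0.1 0 0 0;0 0 0 0 0 0'; python3 -m crank '0 0 0.15 0 0 0;0 0 0.15 0 0 0;0 0 0.15 0 0 0;0 0 0.05 0 0 0;0 0 0 0 0 0'
```

```text
t: 6.85
tcp_pos: [0.4078, 0.2074, 0.1125]
tool_rot: [1.0, 0.001, -0.001, 0.0]
force: [0.2, -0.2, -1.0]
finger_gap: 0.2
gripper_force: 39.6
t: 7.35
tcp_pos: [0.4081, 0.2075, 0.0929]
tool_rot: [1.0, 0.001, -0.001, 0.0]
force: [0.1, -1.0, -0.2]
finger_gap: 0.202
gripper_force: 39.6
```

```bash
python3 -m crank '0 0 0 0 0 0;0 0 0 0 0 0;0 0 0 0 0 0;0 0 0 0 0 0;0 0 0 0 0 0' 0.2; python3 -m crank '0 0 -0.5 0 0 0;0 0 -1 0 0 0;0 0 -1 0 0 0;0.5 0 -0.5 0 0 0;0.9 0 0 0 0 0' 
python3 -m crank '0.9 0 0 0 0 -0.095;0 0 0 0 0 -0.095;0 0 0 0 0 -0.095;0 0 0 0 0 -0.095;0 0 0 0 0 -0.095' 
python3 -m crank '0 0 0 0 0 -0.095;0 0 0 0 0 -0.095;0 0 0 0 0 -0.095;0 0 0 0 0 -0.095;0 0 0 0 0 -0.095' 
python3 -m crank '0 0 0 0 0 -0.05;0 0 0 0 0 0;0 0 0 0 0 0;0 0 0 0 0 0;0 0 0 0 0 0'
python3 - <<'E'
from h import *
from station import snapshot
d=snapshot('scene');P=cloud(d);pickle.dump(d,open('s.pkl','wb'))
hsv=cv2.cvtColor(d['image'],cv2.COLOR_RGB2HSV);m=cv2.inRange(hsv,(5,150,80),(18,255,255))>0
Q=P[m&(abs(P[...,0]-.407)<.03)&(abs(P[...,1]-.208)<.03)&(P[...,2]>.08)]
print(len(Q),Q.min(0),Q.max(0))
d=snapshot('wrist');P=cloud(d);cv2.imwrite('pics/w2.png',d['image'][:,:,::-1])
k=(P[...,2]>.047)&(P[...,2]<.06)&(abs(P[...,0]-.536)<.03)&(abs(P[...,1]-.206)<.03)
print(k.sum(),cv2.minEnclosingCircle(P[k][:,:2].astype(np.float32)),P[k].mean(0))
E
```

```text
t: 7.85
tcp_pos: [0.4084, 0.2076, 0.0935]
tool_rot: [1.0, 0.001, 0.0, -0.0]
force: [0.1, -0.3, -0.6]
finger_gap: 0.603
gripper_force: 0.0
t: 8.35
tcp_pos: [0.4643, 0.2083, 0.2169]
tool_rot: [1.0, 0.002, 0.002, -0.001]
force: [1.2, 0.3, 0.6]
finger_gap: 0.598
gripper_force: 0.0
t: 8.85
tcp_pos: [0.5001, 0.2076, 0.2131]
tool_rot: [0.93, 0.368, -0.0, -0.0]
force: [0.3, 0.7, 0.5]
finger_gap: 0.601
gripper_force: 0.0
t: 9.35
tcp_pos: [0.5, 0.2077, 0.2132]
tool_rot: [0.732, 0.682, -0.0, -0.0]
force: [-0.2, 0.8, 0.9]
finger_gap: 0.599
gripper_force: 0.0
t: 9.85
tcp_pos: [0.5003, 0.2078, 0.2133]
tool_rot: [0.707, 0.707, -0.0, -0.0]
force: [0.6, 0.2, -0.0]
finger_gap: 0.6
gripper_force: 0.0
36 [0.40142138 0.19093462 0.1048166 ] [0.41776356 0.20804013 0.11482346]
1267 ((0.5373408794403076, 0.2073592096567154), 0.017954818904399872) [0.53697435 0.20848864 0.05388508]
```

View pics/w2.png

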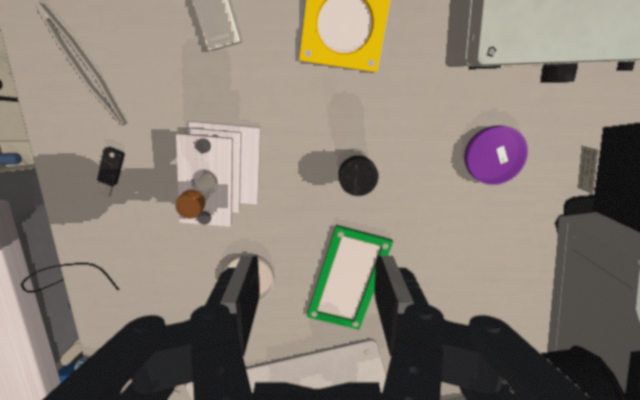

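The orange cap top is at z≈0.115, so the tube is home. In this view the case cap sits at (358,175), computed at (0.537, 0.207). I go for it.

```bash
python3 -m crank '0 0.46 0 0 0 0;-0.01 0.46 0 0 0 0;0 0 0.6 0 0 0;0 0 0.9 0 0 0;0 0 0.9 0 0 0' 0.4 && python3 -m crank '0 0 0.8 0 0 0;0 0 0.8 0 0 0;0 0 0.6 0 0 0;0 0 0.1 0 0 0;0 0 0 0 0 0' 
python3 -m crank '0 0 0 0 0 0;0 0 0 0 0 0;0 0 0 0 0 0;0 0 0 0 0 0;0 0 0 0 0 0' -1 40
```

```text
t: 10.45
tcp_pos: [0.538, 0.2075, 0.1169]
tool_rot: [0.707, 0.708, 0.001, 0.001]
force: [-0.2, 0.6, 0.0]
finger_gap: 0.698
gripper_force: 0.0
t: 10.95
tcp_pos: [0.5369, 0.2074, 0.0248]
tool_rot: [0.707, 0.708, -0.001, -0.0]
force: [0.5, -0.2, 0.3]
finger_gap: 0.704
gripper_force: 0.0
t: 11.45
tcp_pos: [0.5383, 0.2077, 0.027]
tool_rot: [0.706, 0.708, 0.001, 0.001]
force: [-0.7, 0.3, 6.8]
finger_gap: 0.39
gripper_force: 39.8
```

```bash
python3 -m crank '0 0 -0.4 0 0 0;0 0 -0.6 0 0 0;0.3 0 -0.3 0 0 0;0.8 -0.14 0 0 0 0;0.8 -0.1 0 0 0 0' && python3 -m crank '0.8 -0.1 0 0 0 0;0.5 0 0 0 0 0;0 0 0 0 0 0;0 0 0.3 0 0 0;0 0 0.3 0 0 0' && python3 -m crank '0 0 0.3 0 0 0;0 0 0.15 0 0 0;0 0 0.1 0 0 0;0 0 0 0 0 0;0 0 0 0 0 0'
```

```text
t: 11.95
tcp_pos: [0.5278, 0.2837, 0.0784]
tool_rot: [0.707, 0.707, 0.001, 0.0]
force: [0.3, -0.4, -1.2]
finger_gap: 0.392
gripper_force: 40.0
t: 12.45
tcp_pos: [0.5232, 0.3345, 0.0526]
tool_rot: [0.707, 0.708, -0.0, 0.0]
force: [0.3, -0.8, -1.0]
finger_gap: 0.389
gripper_force: 40.0
t: 12.95
tcp_pos: [0.5236, 0.3353, 0.0313]
tool_rot: [0.707, 0.708, 0.0, 0.0]
force: [0.5, -0.1, -0.4]
finger_gap: 0.391
gripper_force: 40.0
```

```bash
python3 -m crank '0 0 0.02 0 0 0;0 0 0 0 0 0;0 0 0 0 0 0;0 0 0 0 0 0;0 0 0 0 0 0' 0.4; python3 -m crank '0 0 -0.5 0 0 0;0 0 -0.9 0 0 0;0 0 -0.9 0 0 0;0 0 -0.9 0 0 0;0 -0.5 -0.3 0 0 0' && python3 -m crank '0 -0.9 0 0 0 0;0 -0.9 0 0 0 0;0.2 -0.5 0 0 0 0;0 0 0 0 0 -0.08;0 0 0 0 0 -0.08'
python3 -m crank '0 0 0 0 0 0;0 0 0 0 0 0;0 0 0 0 0 0;0 0 0 0 0 0;0 0 0 0 0 0' 0.1
python3 - <<'E'
from h import *
from station import snapshot
d=snapshot('wrist');P=cloud(d);cv2.imwrite('pics/w3.png',d['image'][:,:,::-1])
k=(P[...,2]>.011)&(P[...,2]<.022)&(abs(P[...,0]-.407)<.05)&(abs(P[...,1]-.358)<.06)
print(k.sum(),cv2.minAreaRect(P[k][:,:2].astype(np.float32)),P[k].mean(0))
k=(P[...,2]>.047)&(P[...,2]<.065)&(abs(P[...,0]-.524)<.03)&(abs(P[...,1]-.336)<.03)
print(k.sum(),k.sum() and (cv2.minEnclosingCircle(P[k][:,:2].astype(np.float32)),P[k].mean(0)))
E
```

```text
t: 13.45
tcp_pos: [0.5234, 0.3355, 0.0306]
tool_rot: [0.706, 0.708, 0.0, 0.0]
force: [0.3, 0.1, -0.0]
finger_gap: 0.702
gripper_force: 0.0
t: 13.95
tcp_pos: [0.5081, 0.3366, 0.1751]
tool_rot: [0.707, 0.707, 0.005, 0.002]
force: [0.5, 0.5, 0.4]
finger_gap: 0.703
gripper_force: 0.0
t: 14.45
tcp_pos: [0.4103, 0.3435, 0.1708]
tool_rot: [0.61, 0.793, 0.0, 0.0]
force: [-0.2, -0.2, 0.4]
finger_gap: 0.697
gripper_force: 0.0
t: 14.95
tcp_pos: [0.4114, 0.3431, 0.1704]
tool_rot: [0.613, 0.79, -0.0, -0.0]
force: [0.3, 0.7, 0.9]
finger_gap: 0.549
gripper_force: 0.0
3414 ((0.40738940238952637, 0.35848334431648254), (0.030016329139471054, 0.08375092595815659), 14.455374717712402) [0.40690769 0.36059953 0.01595477]
1662 (((0.5219696760177612, 0.3348788321018219), 0.018078897148370743), array([0.52053026, 0.33640302, 0.0563158 ]))
```

View pics/w3.png

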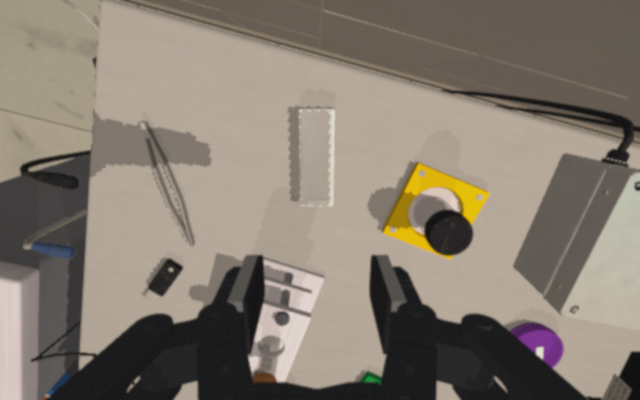

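The box shows at (316,157) aligned with the fingers, and the case is seated in the yellow tray at (449,232). I descend onto the box.

```bash
python3 -m crank '0.4 0 0.4 0 0 0;0 0 0.9 0 0 0;0 0 0.9 0 0 0;0 0 0.8 0 0 0;0 0 0.5 0 0 0' && python3 -m crank '0 0 0.3 0 0 0;0 0 0.2 0 0 0;0 0 0.16 0 0 0;0 0 0 0 0 0;0 0 0 0 0 0' 
python3 -m crank '0 0 0 0 0 0;0 0 0 0 0 0;0 0 0 0 0 0;0 0 0 0 0 0;0 0 0 0 0 0' -1 40
```

```text
t: 15.5
tcp_pos: [0.4064, 0.3581, 0.0282]
tool_rot: [0.612, 0.791, -0.001, -0.001]
force: [0.1, 0.4, -0.3]
finger_gap: 0.548
gripper_force: 0.0
t: 16.0
tcp_pos: [0.4078, 0.359, 0.0048]
tool_rot: [0.612, 0.791, 0.001, 0.0]
force: [0.0, -0.5, -0.1]
finger_gap: 0.55
gripper_force: 0.0
t: 16.5
tcp_pos: [0.408, 0.3591, 0.0051]
tool_rot: [0.612, 0.791, 0.001, 0.0]
force: [0.5, -0.1, 6.1]
finger_gap: 0.338
gripper_force: 40.7
```

```bash
python3 -m crank '0 0 -0.4 0 0 0;0 0 -0.9 0 0 0;0 0 -0.9 0 0 0;0 0 -0.9 0 0 0;0 0 -0.9 0 0 0' && python3 -m crank '0 0 0 0 0 0.083;0 0 0 0 0 0.083;0 0 0 0 0 0.083;0 0 0 0 0 0.083;0 0 0 0 0 0' && python3 -m crank '-0.5 0.4 0 0 0 0;-0.8 0.65 0 0 0 0;-0.8 0.65 0 0 0 0;-0.8 0.65 0 0 0 0;-0.8 0.65 0 0 0 0' && python3 -m crank '-0.8 0.65 0 0 0 0;-0.8 0.65 0 0 0 0;-0.6 0.55 0 0 0 0;0 0 0 0 0 0;0 0 0 0 0 0'
python3 - <<'E'
from h import *
from station import snapshot
d=snapshot('wrist');P=cloud(d);pickle.dump(d,open('w.pkl','wb'));cv2.imwrite('pics/w4.png',d['image'][:,:,::-1])
hsv=cv2.cvtColor(d['image'],cv2.COLOR_RGB2HSV);m=cv2.inRange(hsv,(50,120,60),(80,255,255))>0
Q=P[m&(abs(P[...,2]-.007)<.008)];print(len(Q),cv2.minAreaRect(Q[:,:2].astype(np.float32)))
E
```

```text
t: 17.0
tcp_pos: [0.4068, 0.3584, 0.1654]
tool_rot: [0.612, 0.791, -0.0, -0.0]
force: [0.6, 0.2, -0.9]
finger_gap: 0.336
gripper_force: 39.9
t: 17.5
tcp_pos: [0.4069, 0.3585, 0.1641]
tool_rot: [0.795, 0.606, -0.0, -0.0]
force: [0.2, 0.6, -0.4]
finger_gap: 0.334
gripper_force: 40.0
t: 18.0
tcp_pos: [0.484, 0.1828, 0.1641]
tool_rot: [0.794, 0.608, -0.0, -0.0]
force: [0.9, 0.3, -0.3]
finger_gap: 0.331
gripper_force: 40.0
t: 18.5
tcp_pos: [0.5316, 0.0791, 0.1638]
tool_rot: [0.795, 0.606, -0.0, -0.0]
force: [-0.1, 0.1, -0.3]
finger_gap: 0.341
gripper_force: 40.0
1936 ((0.5358240008354187, 0.07672064751386642), (0.11606805771589279, 0.06305403262376785), 74.23526763916016)
```

View pics/w4.png

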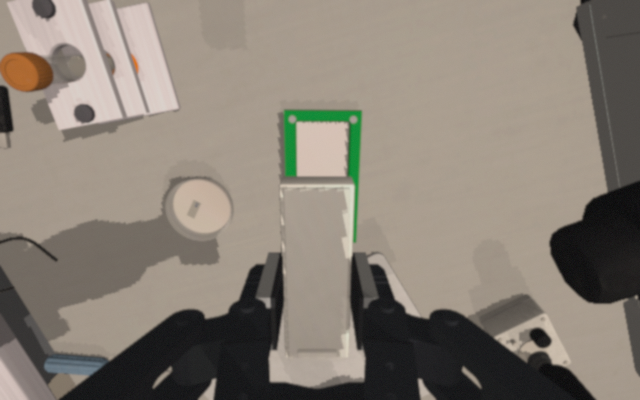

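The box is held level at (318,270), lined up with the green tray whose far end shows at (322,118). I lower it in.

```bash
python3 -m crank '-0.04 0.09 0.4 0 0 0;0 0 0.9 0 0 0;0 0 0.9 0 0 0;0 0 0.7 0 0 0;0 0 0.4 0 0 0' && python3 -m crank '0 0 0.2 0 0 0;0 0 0.2 0 0 0;0 0 0.12 0 0 0;0 0 0.04 0 0 0;0 0 0 0 0 0'
```

```text
t: 19.05
tcp_pos: [0.5324, 0.079, 0.0299]
tool_rot: [0.794, 0.608, -0.002, -0.002]
force: [-0.3, -0.3, -0.5]
finger_gap: 0.339
gripper_force: 40.0
t: 19.55
tcp_pos: [0.5351, 0.0773, 0.0101]
tool_rot: [0.795, 0.606, 0.0, 0.0]
force: [-0.3, -0.9, 0.2]
finger_gap: 0.334
gripper_force: 40.0
```

```bash
python3 -m crank '0 0 0 0 0 0;0 0 0 0 0 0;0 0 0 0 0 0;0 0 0 0 0 0;0 0 0 0 0 0' 0.1; python3 -m crank '0 0 -0.4 0 0 0;0 0 -0.9 0 0 0;0 0 -0.9 0 0 0;0 0 -0.9 0 0 0;0 0 -0.7 0 0 -0.085' && python3 -m crank '0 0 0 0 0 -0.086;0 -0.7 0 0 0 0;0 -0.9 0 0 0 0;0 -0.7 0 0 0 0;0 0 0 0 0 0' 0.6
python3 - <<'E'
from h import *
from station import snapshot
d=snapshot('wrist');P=cloud(d);cv2.imwrite('pics/w5.png',d['image'][:,:,::-1])
def c(n,x,y,r,a,b):
    k=(P[...,2]>a)&(P[...,2]<b)&(abs(P[...,0]-x)<r)&(abs(P[...,1]-y)<r)
    if k.sum(): Q=P[k][:,:2].astype(np.float32);print(n,k.sum(),cv2.minEnclosingCircle(Q),cv2.minAreaRect(Q),P[k].mean(0))
c('dish',.4245,.08,.045,.010,.02); c('box',.535,.077,.06,.015,.03)
d=snapshot('scene');P=cloud(d);c('Sbox',.535,.077,.06,.013,.03);c('Sdish',.4245,.08,.045,.010,.02)
E
```

```text
t: 20.05
tcp_pos: [0.5349, 0.0772, 0.0098]
tool_rot: [0.795, 0.606, 0.0, 0.0]
force: [0.1, 0.2, -0.4]
finger_gap: 0.552
gripper_force: 0.0
t: 20.55
tcp_pos: [0.5351, 0.0772, 0.1638]
tool_rot: [0.752, 0.659, 0.001, 0.001]
force: [1.0, -0.2, -0.2]
finger_gap: 0.553
gripper_force: 0.0
t: 21.05
tcp_pos: [0.437, 0.0777, 0.1613]
tool_rot: [0.707, 0.707, -0.002, -0.003]
force: [-0.3, 0.5, -0.6]
finger_gap: 0.796
gripper_force: 0.0
dish 3646 ((0.42526501417160034, 0.07993073761463165), 0.02931102365255356) ((0.4249967038631439, 0.08012121915817261), (0.05726988613605499, 0.057477906346321106), 0.7968656420707703) [0.4252638  0.08105356 0.0151807 ]
box 3468 ((0.5354783535003662, 0.0768313929438591), 0.04429051652550697) ((0.5352088212966919, 0.07717405259609222), (0.08427007496356964, 0.030798792839050293), 74.5002670288086) [0.53477591 0.07942204 0.01896783]
Sbox 321 ((0.5354012846946716, 0.075477734208107), 0.042876943945884705) ((0.5364713072776794, 0.07521605491638184), (0.08350014686584473, 0.029686950147151947), 74.22669982910156) [0.53704684 0.07408554 0.01895871]
Sdish 291 ((0.42585980892181396, 0.0793229341506958), 0.02965683862566948) ((0.4259028732776642, 0.07896415889263153), (0.054987724870443344, 0.057306066155433655), 49.099422454833984) [0.42651    0.07811515 0.01521975]
```

View pics/w5.png

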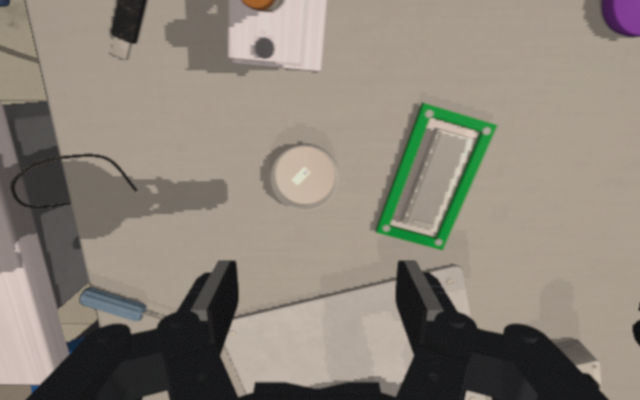

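The dish is at (303,174) and the box sits in the green tray at (435,178). I descend on the dish.

```bash
python3 -m crank '0.057 -0.27 0.4 0 0 0;0 0 0.9 0 0 0;0 0 0.9 0 0 0;0 0 0.7 0 0 0;0 0 0.5 0 0 0' && python3 -m crank '0 0 0.3 0 0 0;0 0 0.15 0 0 0;0 0 0.1 0 0 0;0 0 0.05 0 0 0;0 0 0 0 0 0' 
python3 -m crank '0 0 0 0 0 0;0 0 0 0 0 0;0 0 0 0 0 0;0 0 0 0 0 0;0 0 0 0 0 0' -1 25
```

```text
t: 21.65
tcp_pos: [0.4337, 0.0793, 0.0237]
tool_rot: [0.707, 0.707, 0.0, 0.0]
force: [-0.1, 0.2, 0.2]
finger_gap: 0.798
gripper_force: 0.0
t: 22.15
tcp_pos: [0.4336, 0.0793, 0.0017]
tool_rot: [0.707, 0.707, 0.001, 0.001]
force: [-0.3, 0.4, -0.3]
finger_gap: 0.798
gripper_force: 0.2
t: 22.65
tcp_pos: [0.4325, 0.0794, 0.0018]
tool_rot: [0.707, 0.707, 0.0, 0.0]
force: [0.5, 0.3, 0.2]
finger_gap: 0.172
gripper_force: 31.6
```

The x position was off and the gap is only 0.17, so something is wrong. I'll look before moving.

Run:
```python
from h import *
from station import snapshot
o=np.zeros((400,800,3),np.uint8)
d=snapshot('wrist');o[:,:400]=d['image'][:,120:520,::-1]
d=snapshot('scene');o[:,400:]=cv2.resize(d['image'][130:230,270:370,::-1],(400,400),interpolation=cv2.INTER_CUBIC)
cv2.imwrite('pics/x1.png',o)
```

```text
(no output)
```

View pics/x1.png

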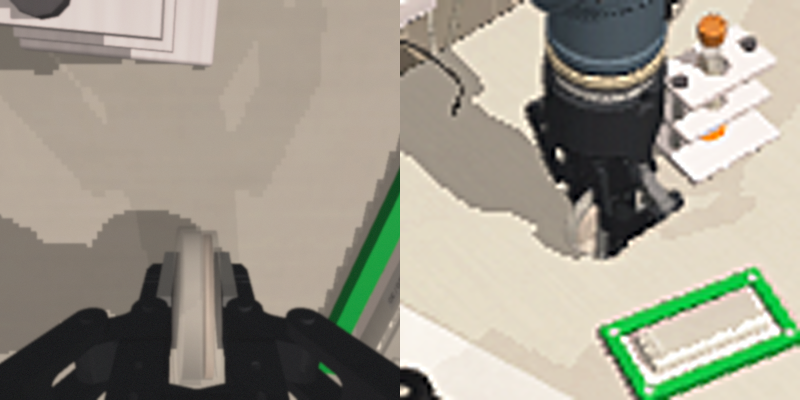

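The dish has tipped onto its edge between the fingers, seen edge-on at (195,300) in the left half. Its wider lid band seems to face left (-x). I'll lift it to verify which way the lid faces before laying it down.

```bash
python3 -m crank '0 0 -0.3 0 0 0;0 0 -0.6 0 0 0;0 0 -0.6 0 0 0;0 0 -0.5 0 0 0;0 0 0 0 0 0'
python3 - <<'E'
from h import *
from station import snapshot
o=np.zeros((600,800,3),np.uint8)
d=snapshot('wrist');o[:,:400]=cv2.resize(d['image'][210:390,260:380,::-1],(400,600),interpolation=cv2.INTER_CUBIC)
P=cloud(d)
k=(abs(P[...,0]-.4325)<.02)&(abs(P[...,1]-.08)<.06)&(P[...,2]>.09)
d=snapshot('scene');K=d['camera_matrix']
R=cv2.Rodrigues(np.array(d['rvec']))[0];p=np.array(K)@(R@[.4325,.08,.11]+np.ravel(d['tvec']));u,v=(p[:2]/p[2]).astype(int);print(u,v)
o[:,400:]=cv2.resize(d['image'][v-45:v+45,u-30:u+30,::-1],(400,600),interpolation=cv2.INTER_CUBIC)
cv2.imwrite('pics/x2.png',o)
Q=P[k]
for a in np.arange(.42,.446,.002):
    q=Q[abs(Q[:,0]-a)<.001]
    if len(q)>5: print(round(a,3),len(q),'ymax',q[:,1].max().round(4),'zmax',q[:,2].max().round(4))
E
```

```text
t: 23.25
tcp_pos: [0.4333, 0.0794, 0.0836]
tool_rot: [0.707, 0.707, 0.002, 0.002]
force: [0.2, 0.5, -0.7]
finger_gap: 0.173
gripper_force: 31.6
320 163
0.42 922 ymax 0.0975 zmax 0.168
0.422 1010 ymax 0.0971 zmax 0.1692
0.424 1299 ymax 0.0975 zmax 0.1693
0.426 808 ymax 0.1095 zmax 0.1688
0.428 1135 ymax 0.1097 zmax 0.163
0.43 1141 ymax 0.1098 zmax 0.1631
0.432 1190 ymax 0.1098 zmax 0.1637
0.434 1101 ymax 0.1097 zmax 0.1636
0.436 1077 ymax 0.1097 zmax 0.1638
0.438 1095 ymax 0.1082 zmax 0.1631
0.44 1094 ymax 0.1081 zmax 0.1635
0.442 1017 ymax 0.1075 zmax 0.1687
0.444 1106 ymax 0.0974 zmax 0.1688
0.446 1001 ymax 0.0971 zmax 0.1686
```

View pics/x2.png

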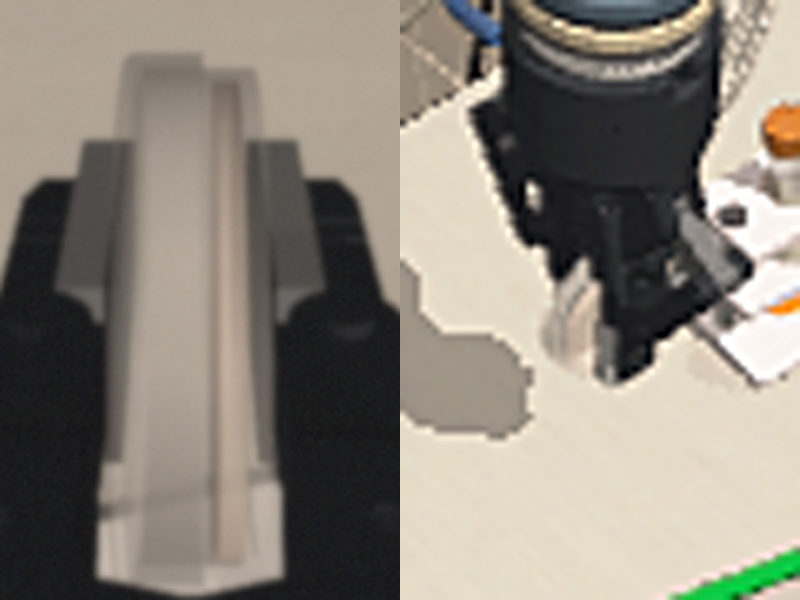

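The lid (the wide band) is on the left at (165,300), facing -x. The narrower pink-floored base is on the right at (230,300), facing +x. So it has to be toppled toward +x. First I find the dish's height in the grip.

Run:
```python
from h import *
from station import snapshot
from scipy.optimize import least_squares
d=snapshot('wrist');P=cloud(d)
k=(abs(P[...,0]-.4315)<.003)&(P[...,1]>.05)&(P[...,1]<.125)&(P[...,2]>.05)&(P[...,2]<.2)
Q=P[k][:,1:]
# rim points: robust circle r=.029
f=lambda c:np.hypot(Q[:,0]-c[0],Q[:,1]-c[1])-.029
for z0 in (.1,.12,.135):
    r=least_squares(f,[.081,z0],loss='cauchy',f_scale=.0007);print(r.x,r.cost,(abs(f(r.x))<.001).sum(),len(Q))
```

```text
[0.08027024 0.10898193] 0.0008868400519556375 2708 3405
[0.08027024 0.10898194] 0.0008868400519546042 2708 3405
[0.08027024 0.10898194] 0.0008868400519547983 2708 3405
```

```bash
python3 -m crank '0 -0.3 0.3 0 0 0;0 -0.3 0.6 0 0 0;0 0 0.6 0 0 0;0 0 0.3 0 0 0;0 0 0.12 0 0 0'; python3 -m crank '0 0 0 0 0 0;0 0 0 0 0 0;0 0 0 0 0 0;0 0 0 0 0 0;0 0 0 0 0 0' -0.45; python3 -m crank '0 0 -0.2 0 0 0;0 0 -0.3 0 0 0;0 0 -0.3 0 0 0;0 0 0 0 0 0;0 0 0 0 0 0';  python3 -m crank '0 0 0 0 0 0;0 0.2 0 0 0 0;0 0.2 0 0 0 0;0 0.3 0 0 0 0;0 0.2 0 0 0 0' -0.1; python3 -m crank '0 0 -0.3 0 0 0;0 0 -0.3 0 0 0;0 0 -0.6 0 0 0;0 0 -0.8 0 0 0;0 0 -0.9 0 0 0'; python3 -m crank '0 0 -0.5 0 0 0;0 0 0 0 0 0;0 0 0 0 0 0;0 0 0 0 0 0;0 0 0 0 0 0'
python3 - <<'E'
from h import *
from station import snapshot
o=np.zeros((400,800,3),np.uint8)
d=snapshot('wrist');pickle.dump(d,open('w.pkl','wb'));o[:,:400]=d['image'][:,120:520,::-1];P=cloud(d)
def c(n,x,y,r,a,b):
    k=(P[...,2]>a)&(P[...,2]<b)&(abs(P[...,0]-x)<r)&(abs(P[...,1]-y)<r)
    if k.sum(): Q=P[k][:,:2].astype(np.float32);print(n,k.sum(),cv2.minEnclosingCircle(Q),P[k].mean(0),P[k][:,2].max())
c('W',.43,.08,.06,.010,.08)
d=snapshot('scene');o[:,400:]=cv2.resize(d['image'][130:230,270:370,::-1],(400,400),interpolation=cv2.INTER_CUBIC);P=cloud(d);c('S',.43,.08,.06,.010,.08)
cv2.imwrite('pics/x3.png',o)
E
```

```text
t: 23.9
tcp_pos: [0.4065, 0.0795, 0.0028]
tool_rot: [0.707, 0.707, -0.002, -0.002]
force: [0.3, 0.4, 0.2]
finger_gap: 0.17
gripper_force: 31.6
t: 24.4
tcp_pos: [0.4084, 0.0794, 0.0054]
tool_rot: [0.707, 0.707, 0.0, 0.0]
force: [-0.8, -0.3, -0.9]
finger_gap: 0.278
gripper_force: 0.0
t: 24.9
tcp_pos: [0.4083, 0.0795, 0.0374]
tool_rot: [0.707, 0.707, 0.0, 0.001]
force: [-0.5, -0.8, -0.2]
finger_gap: 0.276
gripper_force: 0.0
t: 25.4
tcp_pos: [0.4463, 0.0793, 0.0368]
tool_rot: [0.707, 0.707, 0.001, 0.001]
force: [0.9, 0.7, 1.2]
finger_gap: 0.447
gripper_force: 0.0
t: 25.9
tcp_pos: [0.444, 0.0795, 0.1536]
tool_rot: [0.707, 0.707, -0.001, -0.001]
force: [1.0, 0.1, -0.0]
finger_gap: 0.452
gripper_force: 0.0
t: 26.4
tcp_pos: [0.4432, 0.0795, 0.1717]
tool_rot: [0.707, 0.707, -0.001, -0.001]
force: [-0.0, 0.4, 0.4]
finger_gap: 0.452
gripper_force: 0.0
W 3463 ((0.4569707214832306, 0.07026505470275879), 0.0504525750875473) [0.44234931 0.08699574 0.01519266] 0.01771793408143872
S 297 ((0.4419390559196472, 0.08460348844528198), 0.02997708134353161) [0.44367818 0.08414712 0.01508274] 0.01929871897729097
```

View pics/x3.png

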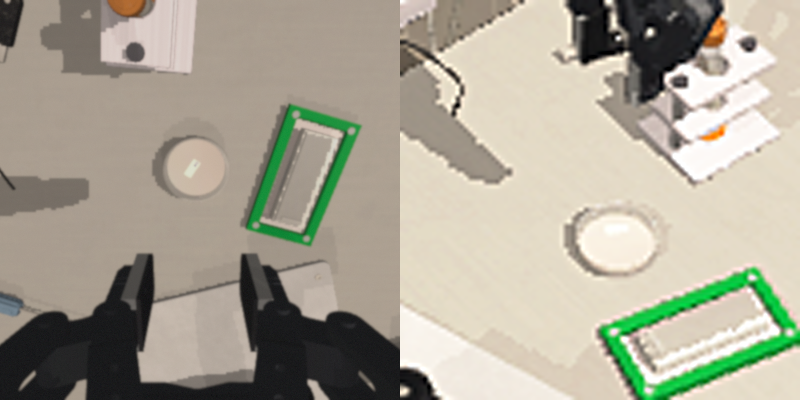

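The dish lies flat again, lid with label up, at (195,167) in the left half. Its centre is about (0.442, 0.0855) and its top is 15 mm high. I approach again and check the position before the last stretch.

```bash
python3 -m crank '0.15 -0.03 0.3 0 0 0;0 0 0.9 0 0 0;0 0 0.9 0 0 0;0 0 0.9 0 0 0;0 0 0 0 0 0' 0.72; python3 -m crank '0 0 0 0 0 0;0 0 0 0 0 0;0 0 0 0 0 0;0 0 0 0 0 0;0 0 0 0 0 0'
```

```text
t: 27.0
tcp_pos: [0.4395, 0.0855, 0.0487]
tool_rot: [0.707, 0.707, -0.004, -0.004]
force: [-0.2, 0.5, 0.5]
finger_gap: 0.861
gripper_force: 0.0
t: 27.5
tcp_pos: [0.4435, 0.0855, 0.0541]
tool_rot: [0.707, 0.707, 0.001, 0.001]
force: [-0.6, -0.3, -0.1]
finger_gap: 0.856
gripper_force: 0.0
```

```bash
python3 -m crank '0 -0.04 0.3 0 0 0;0 0 0.4 0 0 0;0 0 0.4 0 0 0;0 0 0.2 0 0 0;0 0 0.05 0 0 0'; python3 -m crank '0 0 0 0 0 0;0 0 0 0 0 0;0 0 0 0 0 0;0 0 0 0 0 0;0 0 0 0 0 0' 0.45 20; python3 -m crank '0 0 0 0 0 0;0 0 0 0 0 0;0 0 0 0 0 0;0 0 0 0 0 0;0 0 0 0 0 0' 0.2 20
```

```text
t: 28.0
tcp_pos: [0.441, 0.0855, -0.0015]
tool_rot: [0.707, 0.707, -0.0, -0.0]
force: [-0.4, -0.4, -0.1]
finger_gap: 0.863
gripper_force: 0.0
t: 28.5
tcp_pos: [0.4414, 0.0855, -0.0008]
tool_rot: [0.707, 0.707, 0.0, 0.0]
force: [0.0, 0.0, -0.0]
finger_gap: 0.729
gripper_force: 0.0
t: 29.0
tcp_pos: [0.4413, 0.0855, -0.0006]
tool_rot: [0.707, 0.707, 0.0, 0.0]
force: [-0.4, 1.0, 6.2]
finger_gap: 0.656
gripper_force: 20.5
```

```bash
python3 -m crank '0 0 -0.3 0 0 0;0 0 -0.6 0 0 0;0 0 -0.8 0 0 0;0 0 -0.8 0 0 0;0 0 -0.8 0 0 0' && python3 -m crank '0 0 -0.8 0 0 0;0 0 -0.8 0 0 0;0 0 -0.8 0 0 0;0 0 -0.8 0 0 0;-0.4 0 -0.3 0 0 0' && python3 -m crank '-0.7 0 0 0 0 0;-0.8 0 0 0 0 0;-0.8 0 0 0 0 0;-0.8 0 0 0 0 0;-0.8 0 0 0 0 0' && python3 -m crank '-0.8 0 0 0 0 0;-0.8 0 0 0 0 0;-0.8 0.3 0 0 0 0;-0.8 0.3 0 0 0 0;-0.7 0.3 0 0 0 0'
```

```text
t: 29.5
tcp_pos: [0.4407, 0.0855, 0.1326]
tool_rot: [0.707, 0.707, -0.0, -0.0]
force: [0.6, -0.3, 0.1]
finger_gap: 0.659
gripper_force: 21.8
t: 30.0
tcp_pos: [0.442, 0.0703, 0.2746]
tool_rot: [0.706, 0.708, 0.002, 0.002]
force: [0.9, -0.3, -0.6]
finger_gap: 0.656
gripper_force: 21.8
t: 30.5
tcp_pos: [0.4404, -0.0874, 0.2714]
tool_rot: [0.707, 0.707, 0.0, -0.0]
force: [0.3, 1.0, -0.9]
finger_gap: 0.659
gripper_force: 21.8
t: 31.0
tcp_pos: [0.477, -0.2438, 0.2714]
tool_rot: [0.707, 0.707, -0.0, -0.0]
force: [0.0, -0.0, -0.6]
finger_gap: 0.659
gripper_force: 21.8
```

```bash
python3 -m crank '-0.8 0.3 0 0 0 0;-0.8 0.4 0 0 0 0;0 0.8 0 0 0 0;0 0.8 0 0 0 0;0 0.8 0 0 0 0' && python3 -m crank '0 0.1 0 0 0 0;0 0 0.5 0 0 0;0 0 0.8 0 0 0;0 0 0.7 0 0 0;0 0 0 0 0 0'; python3 -m crank '0 0 0 0 0 0;0 0 0 0 0 0;0 0 0 0 0 0;0 0 0 0 0 0;0 0 0 0 0 0'
python3 - <<'E'
from h import *
from station import snapshot
d=snapshot('wrist');P=cloud(d)
hsv=cv2.cvtColor(d['image'],cv2.COLOR_RGB2HSV);m=cv2.inRange(hsv,(105,120,60),(125,255,255))>0
Q=P[m&(abs(P[...,2]-.007)<.008)&(abs(P[...,0]-.606)<.07)&(abs(P[...,1]+.308)<.07)];print(len(Q),cv2.minAreaRect(Q[:,:2].astype(np.float32)))
z=d and P[(abs(P[...,0]-.606)<.05)&(abs(P[...,1]+.308)<.05)&(P[...,2]>.15)];print(len(z))
E
```

```text
t: 31.5
tcp_pos: [0.6016, -0.3066, 0.2712]
tool_rot: [0.707, 0.707, -0.0, -0.001]
force: [-0.6, -0.2, 0.1]
finger_gap: 0.658
gripper_force: 21.8
t: 32.0
tcp_pos: [0.6015, -0.3041, 0.1866]
tool_rot: [0.707, 0.707, -0.001, -0.006]
force: [-0.4, 0.8, -1.1]
finger_gap: 0.659
gripper_force: 21.8
t: 32.5
tcp_pos: [0.6056, -0.3067, 0.1919]
tool_rot: [0.707, 0.707, 0.0, 0.001]
force: [-0.4, -0.2, -0.2]
finger_gap: 0.655
gripper_force: 21.8
4854 ((0.6087572574615479, -0.30873045325279236), (0.09527604281902313, 0.09554896503686905), 89.13611602783203)
37273
```

```bash
python3 -m crank '-0.04 0.05 0.5 0 0 0;0 0 0.9 0 0 0;0 0 0.9 0 0 0;0 0 0.9 0 0 0;0 0 0.7 0 0 0' && python3 -m crank '0 0 0.3 0 0 0;0 0 0 0 0 0;0 0 0 0 0 0;0 0 0 0 0 0;0 0 0 0 0 0'; python3 -m crank '0 0 0.15 0 0 0;0 0 0.15 0 0 0;0 0 0.1 0 0 0;0 0 0.05 0 0 0;0 0 0 0 0 0'
```

```text
t: 33.05
tcp_pos: [0.6067, -0.3076, 0.0328]
tool_rot: [0.707, 0.707, -0.0, -0.001]
force: [0.7, 0.3, 0.5]
finger_gap: 0.655
gripper_force: 21.8
t: 33.55
tcp_pos: [0.6084, -0.3089, 0.0249]
tool_rot: [0.707, 0.707, 0.0, 0.002]
force: [0.9, -0.5, -0.7]
finger_gap: 0.66
gripper_force: 21.8
t: 34.05
tcp_pos: [0.6069, -0.3078, 0.0041]
tool_rot: [0.707, 0.707, -0.0, -0.001]
force: [-0.5, 0.1, -0.2]
finger_gap: 0.654
gripper_force: 21.8
```

```bash
python3 -m crank '0 0 0 0 0 0;0 0 0 0 0 0;0 0 0 0 0 0;0 0 0 0 0 0;0 0 0 0 0 0' 0.7; python3 -m crank '0 0 -0.2 0 0 0;0 0 -0.5 0 0 0;0 0 -0.9 0 0 0;0 0 -0.9 0 0 0;0 0 -0.9 0 0 0'; python3 -m crank '0 0 -0.9 0 0 0;0 0 -0.5 0 0 0;0 0 0 0 0 0;0 0 0 0 0 0;0 0 0 0 0 0'
python3 - <<'E'
from h import *
from station import snapshot
d=snapshot('wrist');P=cloud(d);o=np.zeros((500,800,3),np.uint8);o[:400,:400]=d['image'][:,120:520,::-1]
def c(n,x,y,r,a,b):
    k=(P[...,2]>a)&(P[...,2]<b)&(abs(P[...,0]-x)<r)&(abs(P[...,1]-y)<r)
    if k.sum(): Q=P[k][:,:2].astype(np.float32);print(n,k.sum(),np.round(cv2.minEnclosingCircle(Q)[0],4),cv2.minAreaRect(Q),P[k].mean(0).round(4),P[k][:,2].std().round(4))
c('dish',.607,-.308,.045,.012,.03)
d=snapshot('scene');o[:500,400:]=cv2.resize(d['image'][70:370,160:400,::-1],(400,500));P=cloud(d)
c('Sdish',.607,-.308,.045,.012,.03);c('Scase',.524,.336,.03,.047,.07);c('Sbox',.5345,.0766,.06,.013,.03)
c('Sorange',.4075,.208,.018,.105,.13);c('Sblue',.458,-.309,.018,.105,.13);c('Swhite',.3677,-.304,.018,.105,.13)
cv2.imwrite('pics/f.png',o)
E
```

```text
t: 34.55
tcp_pos: [0.6074, -0.3081, 0.005]
tool_rot: [0.707, 0.707, 0.0, 0.0]
force: [0.5, -0.2, 0.1]
finger_gap: 0.851
gripper_force: 0.0
t: 35.05
tcp_pos: [0.6072, -0.308, 0.1427]
tool_rot: [0.707, 0.707, 0.0, 0.0]
force: [1.1, 0.2, 0.6]
finger_gap: 0.849
gripper_force: 0.0
t: 35.55
tcp_pos: [0.6062, -0.3073, 0.195]
tool_rot: [0.707, 0.707, -0.0, -0.002]
force: [0.4, 0.7, -0.5]
finger_gap: 0.848
gripper_force: 0.0
dish 3045 [ 0.6076 -0.3074] ((0.6074497699737549, -0.30710121989250183), (0.057438429445028305, 0.057399556040763855), 89.74085998535156) [ 0.6075 -0.3062  0.0182] 0.0009
Sdish 621 [ 0.6038 -0.3099] ((0.6119082570075989, -0.311379611492157), (0.08333978056907654, 0.06995873153209686), 75.45833587646484) [ 0.6085 -0.308   0.0184] 0.0018
Scase 41 [0.5215 0.332 ] ((0.520081639289856, 0.3270610272884369), (0.01897701807320118, 0.03670884668827057), 73.96989440917969) [0.5222 0.3237 0.0532] 0.0038
Sbox 319 [0.5358 0.0752] ((0.54157555103302, 0.07376070320606232), (0.08373604714870453, 0.041768256574869156), 74.8956298828125) [0.5368 0.0741 0.0187] 0.0021
Sorange 42 [0.408  0.1998] ((0.40774598717689514, 0.199983149766922), (0.01704641431570053, 0.01737392507493496), 70.95264434814453) [0.4085 0.1998 0.1112] 0.0025
```

View pics/f.png

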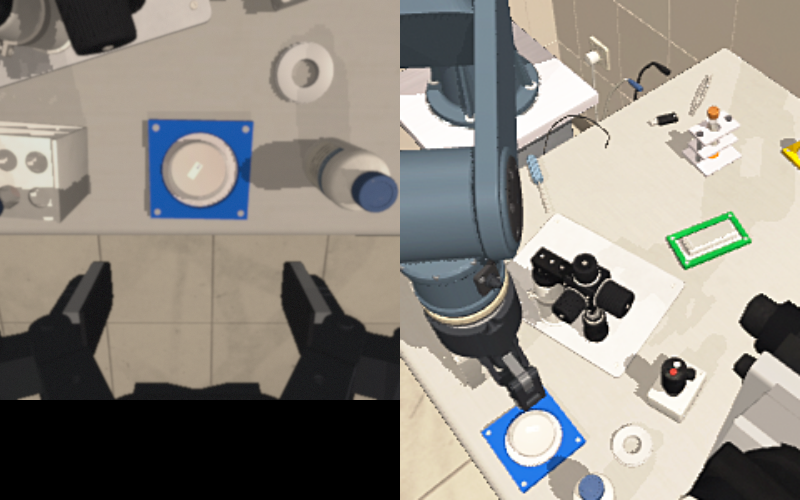

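The dish is seated in the blue tray at (200,170), and the box and other trays look right. The orange cap seems to lean, so I'll measure that from close by.

```bash
python3 -m crank '0 0 -0.5 0 0 0;0 0 -0.8 0 0 0;0 0 -0.8 0 0 0;0 -0.8 0 0 0 0;0 -0.8 0 0 0 0' >/dev/null&& python3 -m crank '0 -0.8 0 0 0 0;0 -0.8 0 0 0 0;0 -0.8 0 0 0 0;0.4 -0.8 0 0 0 0;0.8 -0.1 0 0 0 0' && python3 -m crank '0.9 0 0 0 0 0;0.9 0 0 0 0 0;0.9 0 0 0 0 0;0.9 0 0 0 0 0;0.9 0 0 0 0 0' && python3 -m crank '0.9 0 0 0 0 0;0.9 0 0 0 0 0;0.9 0 0 0 0 0;0.9 0 0 0 0 0;0.6 0 0 0 0 0' && python3 -m crank '0 0 0 0 0 0;0 0 0 0 0 0;0 0 0 0 0 0;0 0 0 0 0 0;0 0 0 0 0 0'
cat > tube.py <<'E'
from h import *
from station import snapshot
from scipy.optimize import least_squares
d=snapshot('wrist');P=cloud(d);hsv=cv2.cvtColor(d['image'],cv2.COLOR_RGB2HSV);m=cv2.inRange(hsv,(5,130,60),(20,255,255))>0
Q=P[m&(P[...,2]>.095)&(abs(P[...,0]-.408)<.03)&(abs(P[...,1]-.206)<.03)];T=Q[Q[:,2]>.111]
print(len(Q),'top disc',len(T),np.round(cv2.minEnclosingCircle(T[:,:2].astype(np.float32)),4) if 0 else cv2.minEnclosingCircle(T[:,:2].astype(np.float32)),T.mean(0).round(4))
n=np.linalg.svd(T-T.mean(0))[2][2];print('normal',(n*np.sign(n[2])).round(3))
q=P[(P[...,2]>.066)&(P[...,2]<.0725)&(abs(P[...,0]-.406)<.05)&(abs(P[...,1]-.208)<.05)];print('plate',cv2.minAreaRect(q[:,:2].astype(np.float32)))
# body between plate and cap
b=P[(P[...,2]>.076)&(P[...,2]<.096)&(abs(P[...,0]-.408)<.014)&(abs(P[...,1]-.206)<.014)];
for z in(.08,.085,.09,.094):
    s=b[abs(b[:,2]-z)<.0025]
    if len(s)>5: print(z,len(s),least_squares(lambda c:np.hypot(s[:,0]-c[0],s[:,1]-c[1])-.008,[.408,.206],loss='cauchy',f_scale=.0005).x)
E
python3 tube.py
```

```text
t: 36.65
tcp_pos: [0.4081, -0.2605, 0.2796]
tool_rot: [0.709, 0.706, -0.001, -0.002]
force: [0.9, -0.1, -0.2]
finger_gap: 0.85
gripper_force: 0.0
t: 37.15
tcp_pos: [0.4106, -0.0786, 0.2801]
tool_rot: [0.707, 0.707, -0.0, -0.001]
force: [1.1, -0.4, 0.2]
finger_gap: 0.846
gripper_force: 0.0
t: 37.65
tcp_pos: [0.4103, 0.0899, 0.2801]
tool_rot: [0.707, 0.708, -0.001, -0.001]
force: [-0.3, -0.9, -0.4]
finger_gap: 0.847
gripper_force: 0.0
t: 38.15
tcp_pos: [0.4114, 0.087, 0.2808]
tool_rot: [0.708, 0.707, -0.0, -0.0]
force: [-0.4, 0.3, 1.0]
finger_gap: 0.853
gripper_force: 0.0
427 top disc 417 ((0.40720534324645996, 0.20065522193908691), 0.008901732042431831) [0.4073 0.2009 0.1128]
normal [ 0.003 -0.095  0.995]
plate ((0.4067971408367157, 0.20277264714241028), (0.06615319848060608, 0.044062428176403046), 85.04277038574219)
```

Run:
```python
from h import *
from station import snapshot,manip
ok=True
d=snapshot('top');P=cloud(d)
def c(n,x,y,r,a,b):
    k=(P[...,2]>a)&(P[...,2]<b)&(abs(P[...,0]-x)<r)&(abs(P[...,1]-y)<r); print(n,k.sum(),P[k].mean(0).round(4) if k.any() else '')
c('blue',.458,-.309,.018,.1,.13);c('white',.3677,-.304,.018,.1,.13);c('case',.524,.336,.03,.05,.07);c('dish',.607,-.308,.035,.012,.03);c('box',.5345,.0766,.05,.013,.03)
```

```text
blue 49 [ 0.4579 -0.3089  0.1098]
white 50 [ 0.3676 -0.3031  0.1101]
case 129 [0.5212 0.3351 0.0569]
dish 323 [ 0.6052 -0.306   0.018 ]
box 62 [0.5499 0.0903 0.0183]
```

```bash
python3 -c "
from station import manip
print(manip.sign_off())"
```

```text
the job is handed in; nothing more can be done
None
```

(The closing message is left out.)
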